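# Heel and swing the instrument dish into its transport dock

## Robot

A 7-joint arm with a two-finger parallel gripper is mounted at the origin on a cart in front of the work surface, level with it; the furniture and walls round the work are solid. World frame = base frame: x ahead of the robot, y to its left, z up, the work surface at z = 0. Lengths are in m, angles in rad, forces in N, time in s.
With the tool pointing down it reaches from about 0.375 to 0.925 m from the base axis. Payload 3.1 kg.
Tool frame: the origin (TCP) lies between the finger pads; the fingertips stand arm.tip_reach ahead of it and the grasp point (between the pads) lies 3 mm ahead of it (arm.tip_reach is the distance from the TCP to the fingertips, in m); z points along the fingers, y is the line along which they close (so a half turn about z gives the same grasp; the last joint's range is limited). The gripper opens to 85 mm and grips with 20 to 120 N. Pads are 22 mm wide; open, the fingers measure 114 mm over their backs; the gripper's body (76 mm by 85 mm) begins 54 mm behind the grasp point. The pads swing forward as they close: fully open they stand 13 mm farther back than shut.
Start: joints at [-1.429, 0.383, 0.044, 1.598, -0.018, 1.161, -0.05], TCP at [0.154, 0.631, 0.253] pointing down, gripper open.
Joint ranges: [-2.61, 2.61], [-0.41, 2.15], [-1.48, 1.57], [0, 2.5], [-1.57, 4.71], [0.05, 1.97], [-2.85, 2.85]. Speed limits (rad/s): [2.79, 2.79, 3.14, 3.14, 3.14, 3.14, 3.14].

## Interface

Orientations are given as [roll, pitch, yaw] about the fixed x, y, z axes, in that order (R = Rz(yaw) Ry(pitch) Rx(roll)).
In Python, from rig import arm, camera gives the robot as it stands. The module is installed in compiled form; this text tells all that it offers.
- The arm moves only by the tool jog_arm, never from a script. Its argument "deltas" is a list of rows, each a list of 3 entries, a list of its own where there are three numbers: the shift along the tool's x, y, z in mm, then the turn, a rotation vector about the tool's x, y, z in rad, then the opening, from -1 (shut) to 1 (fully open). A call has 1 to 5 rows; each row shifts and turns the commanded pose from where the row before left it, along the tool's axes as they then stand; what a row does not reach is not made up. A row lasts 1/12 s, in which the tool goes at most 41.7 mm and 7.16 degrees, less where a joint would pass 70% of its speed; a pose out of reach is approached as far as the arm can. A call is refused whole if a number of a shift passes 41.7 or a number of a turn 0.125, either way. A call with a gripper value outside its range is refused whole. The fingers move at their own pace and stop on an object; "newtons" is the grip in N (left out, the last holds). Time passes only in rows, so rows that do not move let the fingers close. It gives the time, the measured TCP pose, the force, the opening and the grip force at its end, in the units of the state.
- arm.get_state(): the state, without advancing time (a new reading comes with each control period).
- camera(name): name is "side" or "top"; returns a dict with "color" (384x512x3 uint8, red, green, blue), "intrinsics" (3x3 intrinsics, pixels), "dist_coeffs" ([k1, k2, p1, p2, k3] as OpenCV has them; the pictures are not rectified), "R" (3x3) and "t" (3): a world point X has camera coordinates R X + t. Camera axes: x right, y down, z forward; pixel columns grow to the right and rows downward; lengths in m; the calibration is good to about 2 mm. A picture is of the moment at which its call begins. There is no depth.
- arm.sign_off(): hands the job in; it is judged then, once.
The state is a dict: "time_s": time; "joint_pos": joint angles; "dq": joint speeds; "tau": joint torques, N m; "ee_pos": TCP position; "eef_rot": TCP orientation; "force": force on the tool from outside, world axes, zero at the start; "moment": the same for the moment, N m; "width": finger opening in m; "grip_force": force on a finger pad.
Only numpy, scipy, OpenCV 4.12 (cv2) and the standard library are available. Lean on these libraries where they do the work, as an engineer would, in place of code of your own. Each camera call takes 0.05 s, during which the arm holds its last target. There are 200 camera calls.

## Task

Secure the open instrument dish in its dock so that the trolley can be wheeled away. With the dish still slanting, first slide it lengthwise until its end is fully in the heel shoe, under the toe clip and against the rubber stop; then push near its other end to swing it about the heel onto the spring buffer until the red hook snaps down inside its rear rim, and let go. Keep it flat on the worktop with the forceps in it, push gently with the fingertips (at most 18 N, do not grip it) and leave the other things where they stand.

Things in the scene. Friction and masses are not known exactly. Their poses are not given: they have to be found in the camera images.
- dish: open stainless instrument dish, 107 x 203 mm over its rolled rim (x by y), 24.5 mm high, 0.13 to 0.23 kg, loose; friction about 0.6. Origin at the centre of its underside; x across, y along it to the heel end, z up. Walls lean out: the rim flange, 21.5 to 24.5 mm above the worktop, is its outermost part.
- dish_center (a point): centre of the dish, 12.5 mm above its underside, same axes. It starts outside the dock, its heel end 30 to 80 mm short of the stop, and slants 0.16 to 0.26 rad clockwise (from above) against the dock's y, so that its far end (-y) stands out towards the robot.
- dish_heel (a point): middle of the dish's heel end: outer edge of the rim, 101.5 mm along +y from the dish's centre, 12.5 mm up; axes of the dish.
- dock: steel transport dock fixed to the worktop. Origin on the worktop, under the centre of the dish when home; x to the rear (buffer and hook), y along the home dish to the heel shoe. At home the dish has the dock's directions. The space in front (-x) and beyond the far end (-y) is clear. Shoe: end wall with inner face at y = 127 mm, 30 mm tall, x -74 to 74 mm.
- heel_stop (a point): where dish_heel comes to rest: foremost point of the round black rubber stop (9 mm radius) in the shoe, at x 0, y 101.5 mm, 12.5 mm up; axes of the dock. The toe clip over it (50 mm wide, y from 83 mm, underside 29.5 mm up) also covers the dish's rim there, so the end must be slid in, not set down.
- front_post (a point): top of the shoe's front post, x -65.5, y 83, 27 mm up in the dock's axes: rubber-sleeved, 7 mm radius; it holds the heel while the dish swings. A like post stands at x +64. The dish's end passes between them with 5 mm to spare at the front and 3.5 mm at the rear when straight, and also slanting up to 0.30 rad.
- dock_home (a point): where dish_center is when home, 12.5 mm up; axes of the dock. Behind the far end stands the latch block: x about 72 to 115, y -96 to -34 mm, 26 mm tall (hook 42 mm). It is set by hand in slots, up to 4 mm either way along x, and its place is not reported: the home of the far end must be felt.
- buffer (a joint): travel of the black spring buffer at dock y -79 mm, m: 0 free, 0.007 at its hard stop. About 2 N at first touch, 0.7 N more per mm. The dish meets it about 3 mm before home; the hook drops at about 4 mm; the latched dish keeps it pressed 2 to 5 mm.
- hook (a joint): angle of the red spring hook at dock y -50 mm, rad: 0 down (its rest), grows as its nose lifts. The dish's rear rim meets its ramp about 20 mm before home and lifts it to about 0.2 rad; it then snaps down inside the rim. With the buffer, the push near the far end rises to 6 to 9 N before the snap, and more if one also bears down on the dish.
- forceps_center (a point): middle of the steel forceps lying loose along the dish on its floor, 133 x 17 x 9 mm; own y along them.
- dropper_blue_mid (a point): bystander, not to be touched: dropper bottle with a blue cap, 25 mm wide, 78 mm tall; this point is its centre.
- dropper_yellow_mid (a point): bystander, not to be touched: dropper bottle with a yellow cap, 25 mm wide, 78 mm tall; this point is its centre.
- cup_orange_mid (a point): bystander, not to be touched: lidded specimen cup with an amber lid, 49 mm wide, 58 mm tall; this point is its centre.
- cup_blue_mid (a point): bystander, not to be touched: lidded specimen cup with a blue lid, 49 mm wide, 58 mm tall; this point is its centre.
- label_roll_mid (a point): bystander, not to be touched: white label roll lying flat, 62 mm across, 38 mm tall; this point is its centre.

How it is judged:
On the way:
1. The dish's end is fully in the heel shoe (within 10 mm of the stop) while the dish still slants (horizontal distance between dish_heel and heel_stop below 0.01 m and angle between the x axis of dish_center and the x axis of dock, either way round above 0.1 rad), for 0.1 s.
At the end, for the whole second after the job is handed in: The dish is home: heel end within 10 mm of the stop, dish within 0.06 rad of the dock's direction, flat on the worktop, the hook down (under 0.06 rad) and holding the dish against the buffer (pressed over 1 mm), the forceps in the dish, everything at rest and let go (horizontal distance between dish_heel and heel_stop below 0.01 m and angle between the x axis of dish_center and the x axis of dock, either way round below 0.06 rad and value of joint buffer above 0.001 m and value of joint hook below 0.06 rad and height (world z) of dish_center below 0.018 m and horizontal distance between forceps_center and dish_center below 0.06 m and linear speed of dish below 0.01 m/s); the robot touches nothing.
It fails at once if The robot presses the dish with more than 18 N (contact force between the fingers and dish above 18 N or contact force between the arm and dish above 15 N).
It fails at once if The dish is lifted or tipped, or the forceps leave it (height (world z) of dish_center above 0.03 m or angle between dish_center's own z axis and vertical above 0.15 rad or horizontal distance between forceps_center and dish_center above 0.075 m or height (world z) of forceps_center above 0.04 m).
It fails at once if A bystander is shifted by more than 20 mm (distance of any of dropper_blue_mid, dropper_yellow_mid, cup_orange_mid, cup_blue_mid, label_roll_mid from where it was at the start of the episode above 0.02 m).
It also fails if it takes over 64 s, if anything falls off the work surface, if the arm or the gripper's body presses on something with over 40 N, if the wrist force passes 120 N, or if a joint passes its speed limit or range.

## Working session

There is one attempt and no reset: what is moved stays moved. The work goes in short steps, Python scripts to look and compute and a tool call to move; the robot and the scene stay as the last step left them, time stands still between calls to the robot, and variables do not carry over. Pictures are saved under pics/ and viewed, at most 10 in all, crops included, and the job is handed in when it is done.

Besides the shell and the picture viewer there is one more tool, called as a command line: name --argument value ..., lists and objects as JSON in quotes. jog_arm: Moves the arm, as the interface text tells. Its arguments: {"type":"object","properties":{"deltas":{"type":"array"},"newtons":{"type":"number"}},"required":["deltas"]}

```bash
mkdir -p pics
python3 - <<'E'
from rig import arm,camera
import cv2,numpy as np
np.set_printoptions(precision=4,suppress=True)
s=arm.get_state();print({k:np.round(v,4) for k,v in s.items()}, arm.tip_reach)
for n in("top","side"):
    c=camera(n);cv2.imwrite(f"pics/{n}0.png",cv2.resize(c["color"][:,:,::-1],(800,600),interpolation=cv2.INTER_CUBIC))
    print(n,c["intrinsics"],c["dist_coeffs"],c["R"],c["t"],-c["R"].T@c["t"])
E
```

```text
{'time_s': np.float64(0.0), 'joint_pos': array([-1.4288,  0.3838,  0.0438,  1.5996, -0.0179,  1.1612, -0.0499]), 'dq': array([-0.0009,  0.0005,  0.001 ,  0.0002,  0.0012,  0.0002,  0.0002]), 'tau': array([ -0.0006, -43.3466,   1.0242, -24.951 ,   0.0107,   0.0112,
         0.    ]), 'ee_pos': array([0.1541, 0.6305, 0.2519]), 'eef_rot': array([-3.1389,  0.0001,  2.9019]), 'force': array([-0.0036,  0.0817, -0.5399]), 'moment': array([ 0.0115, -0.0157, -0.0087]), 'grip_force': np.float64(0.0), 'width': np.float64(0.0857)} 0.022
top [[413.904    0.     258.4006]
 [  0.     413.904  184.3771]
 [  0.       0.       1.    ]] [-0.0332  0.      0.      0.      0.    ] [[-0.0145 -0.9999 -0.0003]
 [-0.9916  0.0144 -0.1287]
 [ 0.1287 -0.0016 -0.9917]] [-0.1833  0.5045  1.156 ] [ 0.3489 -0.1887  1.2112]
side [[420.7442   0.     258.7165]
 [  0.     420.7442 197.1028]
 [  0.       0.       1.    ]] [0.0514 0.     0.     0.     0.    ] [[-0.9966 -0.0826 -0.002 ]
 [-0.0486  0.6061 -0.7939]
 [ 0.0668 -0.7911 -0.608 ]] [0.5095 0.1961 0.7343] [0.4682 0.5042 0.6032]
```

View pics/top0.png

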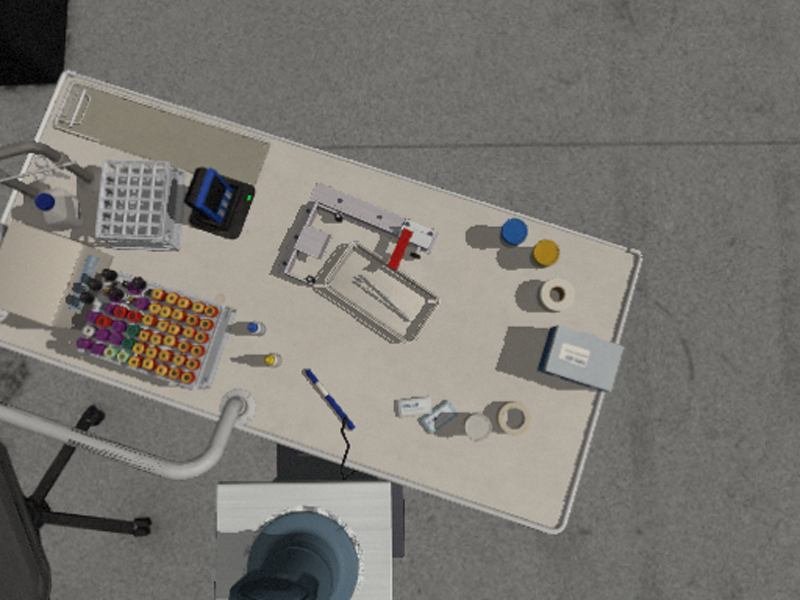

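View pics/side0.png

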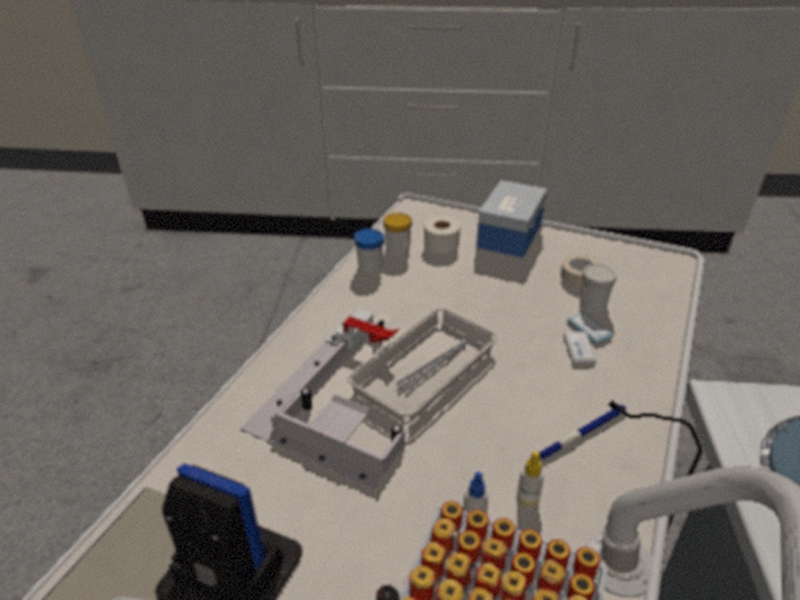

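The top view shows the slanting dish with corners at (355,243), (438,298), (402,341) and (315,287). The shoe is to its left, with posts at (338,216) and (311,280), the clip at (312,243), and the red hook at (400,250). The side view agrees. I'll zoom in to get precise points.

```bash
cat > h.py <<'E'
from rig import arm,camera
import cv2,numpy as np
np.set_printoptions(precision=4,suppress=True)
def shot(n,k=4):
    c=camera(n);im=c["color"].astype(float)
    for _ in range(k-1): im+=camera(n)["color"]
    c["color"]=(im/k).astype(np.uint8);return c
def crop(c,x,y,w,h,f,name):
    cv2.imwrite(name,cv2.resize(c["color"][y:y+h,x:x+w,::-1],None,fx=f,fy=f,interpolation=cv2.INTER_CUBIC))
def proj(c,X):
    X=np.atleast_2d(X).astype(float)
    return cv2.projectPoints(X,cv2.Rodrigues(c["R"])[0],c["t"],c["intrinsics"],c["dist_coeffs"])[0][:,0]
def ray(c,uv,z):
    p=cv2.undistortPoints(np.array([[uv]],float),c["intrinsics"],c["dist_coeffs"])[0,0]
    d=c["R"].T@np.array([*p,1]);o=-c["R"].T@c["t"];return o+d*(z-o[2])/d[2]
E
python3 - <<'E'
from h import *
import pickle
t=shot("top");s=shot("side");pickle.dump((t,s),open("a.pkl","wb"))
crop(t,170,112,120,112,5,"pics/t1.png");crop(s,150,190,175,125,4.5,"pics/s1.png")
E
```

```text
(no output)
```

View pics/t1.png

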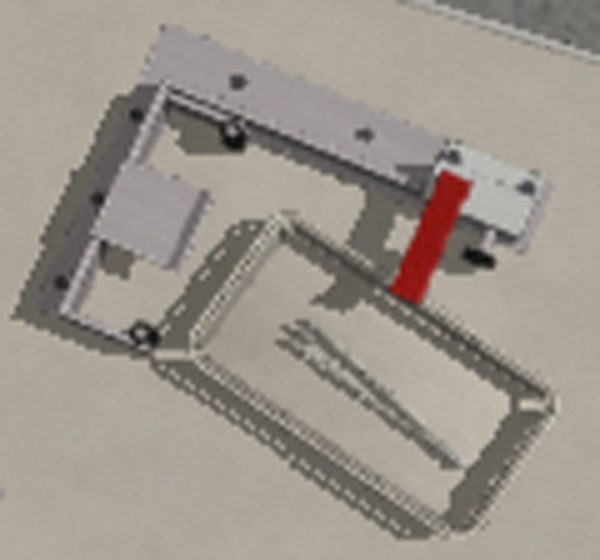

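View pics/s1.png

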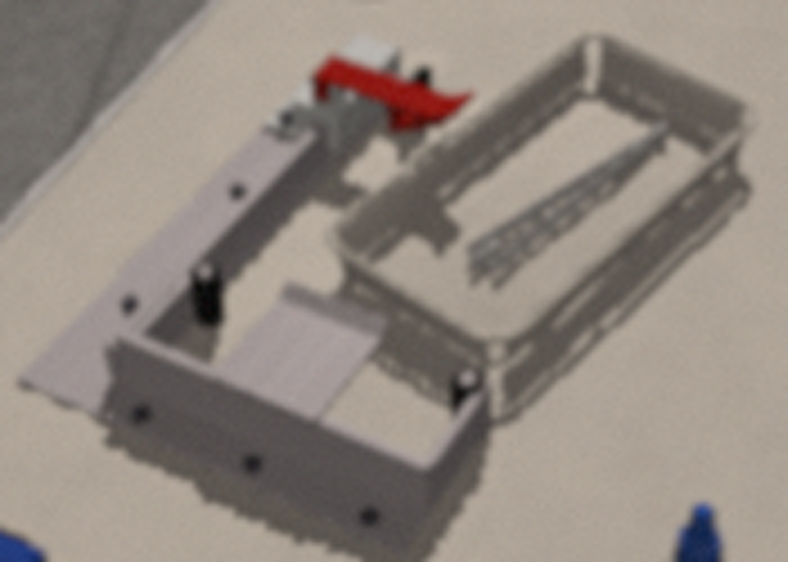

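```bash
cat > fit.py <<'E'
from h import *
import pickle
from scipy.optimize import least_squares
def pose(p,L):
    c,s=np.cos(p[2]),np.sin(p[2]);L=np.atleast_2d(L)
    return np.c_[p[0]+c*L[:,0]-s*L[:,1],p[1]+s*L[:,0]+c*L[:,1],L[:,2]]
def fit(cams,obs,p0):
    def r(p): return np.concatenate([(proj(cams[i],pose(p,L))-uv).ravel() for i,L,uv in obs])
    q=least_squares(r,p0,loss="soft_l1");return q.x,r(q.x).reshape(-1,2)
def rim(w=.107,l=.203,z=.0245,rc=.012):
    a=[]
    for sx,sy,t0 in((1,1,0),(-1,1,1),(-1,-1,2),(1,-1,3)):
        for t in np.linspace(0,1,6):
            th=(t0+t)*np.pi/2;a.append([sx*(w/2-rc)+rc*np.cos(th),sy*(l/2-rc)+rc*np.sin(th),z])
    return np.array(a)
E
python3 - <<'E'
from fit import *
cams=pickle.load(open("a.pkl","rb"))
T=lambda a:(np.array(a)+.5)/5-.5+[170,112]
S=lambda a:(np.array(a)+.5)/4.5-.5+[150,190]
LD=np.array([[-65.5,83,27],[64,83,27],[-25,83,31],[25,83,31]])/1e3
pd,r=fit(cams,[(0,LD,T([(145,328),(232,128),(177,266),(208,193)])),(1,LD,S([(467,378),(207,270),(388,325),(287,290)]))],[.62,-.1,-.3])
print(pd,r)
k=.0045 # rounded corners: inset
LB=np.array([[1,1],[-1,1],[-1,-1],[1,-1]])*[.0535-k,.1015-k];LB=np.c_[LB,[.0245]*4]
pb,r=fit(cams,[(0,LB,T([(285,212),(152,355),(455,537),(557,400)])),(1,LB,S([(335,238),(498,350),(755,120),(592,38)]))],[.6,-.1,-.5])
print(pb,r,pd[2]-pb[2])
R=np.array([[np.cos(pd[2]),-np.sin(pd[2])],[np.sin(pd[2]),np.cos(pd[2])]])
print("dish in dock",(pb[:2]-pd[:2])@R,"heel",(pose(pb,[0,.1015,0])[0,:2]-pd[:2])@R)
np.save("pd.npy",pd)
for i,(n,o,f,sz) in enumerate((("t2",(170,112),6,(120,100)),("s2",(150,190),4.5,(175,110)))):
    im=cv2.resize(cams[i]["color"][o[1]:o[1]+sz[1],o[0]:o[0]+sz[0],::-1],None,fx=f,fy=f,interpolation=cv2.INTER_CUBIC)
    q=lambda X:np.round((proj(cams[i],X)+.5-o)*f-.5).astype(int)
    cv2.polylines(im,[q(pose(pb,rim()))],True,(0,255,0),1)
    cv2.polylines(im,[q(pose(pd,rim()))],True,(255,255,0),1)
    W=np.array([[-.074,.127,.03],[.074,.127,.03]]);cv2.polylines(im,[q(pose(pd,W))],False,(255,0,255),1)
    for L,col in((LD,(0,0,255)),):
        for u in q(pose(pd,L)): cv2.circle(im,tuple(int(a) for a in u),3,col,1)
    cv2.imwrite(f"pics/{n}.png",im)
E
```

```text
[ 0.5481 -0.121  -0.4155] [[ 0.2543  1.461 ]
 [ 0.8669  1.1751]
 [-0.6458  0.9107]
 [ 0.1321 -0.092 ]
 [ 0.4013 -0.7323]
 [-0.2382 -0.6064]
 [-1.1709  1.7338]
 [-1.3078  0.32  ]]
[ 0.4962 -0.1442 -0.6105] [[-2.1362  0.6139]
 [ 5.1704 -0.4575]
 [ 0.0562  0.8742]
 [-1.2932  0.0893]
 [-2.18    0.9602]
 [-0.1772 -0.5269]
 [ 0.4849 -1.1092]
 [ 0.1883 -0.6473]] 0.19498482024328906
dish in dock [-0.0382 -0.0422] heel [-0.0185  0.0574]
```

View pics/t2.png

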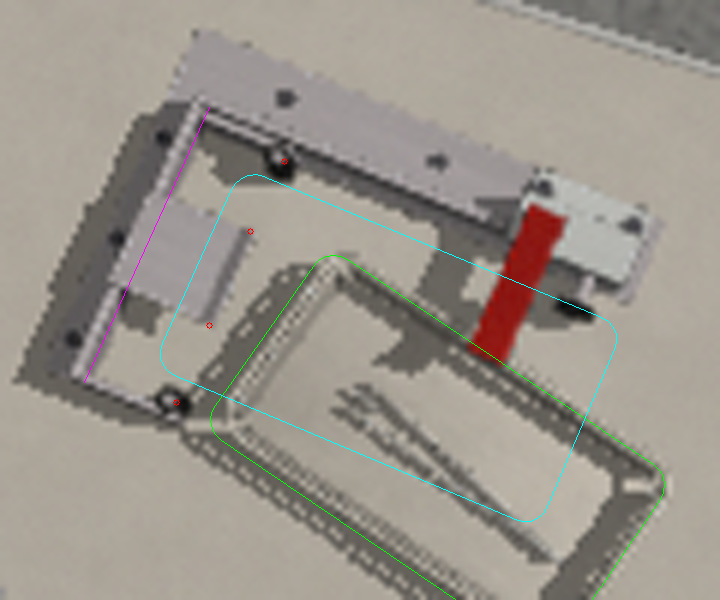

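View pics/s2.png

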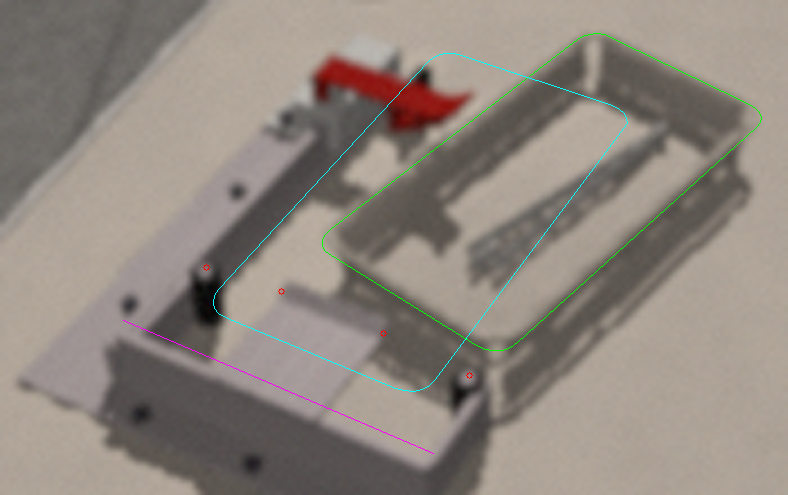

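```bash
cat > p.py <<'E'
from fit import *
cams=pickle.load(open("a.pkl","rb"))
T=lambda a:(np.array(a)+.5)/5-.5+[170,112]
S=lambda a:(np.array(a)+.5)/4.5-.5+[150,190]
LD=np.array([[-65.5,83,27],[64,83,27],[-25,83,31],[25,83,31]])/1e3
UT=T([(145,328),(232,128),(177,266),(208,193)]);US=S([(467,378),(207,270),(388,325),(287,290)])
k=.0045
LB=np.array([[1,1],[-1,1],[-1,-1],[1,-1]])*[.0535-k,.1015-k];LB=np.c_[LB,[.0245]*4]
BT=T([(285,212),(185,352),(455,537),(557,400)]);BS=S([(335,238),(498,350),(755,120),(592,38)])
def mosaic(cams,items,name,oT=(185,130),oS=(175,190)):
    ims=[]
    for i,(o,f,sz) in enumerate(((oT,5,(110,60+40)),(oS,3.5,(150,110)))):
        o=np.array(o);im=cv2.resize(cams[i]["color"][o[1]:o[1]+sz[1],o[0]:o[0]+sz[0],::-1],None,fx=f*4/5 if i else 4,fy=f*4/5 if i else 4,interpolation=cv2.INTER_CUBIC);g=f*4/5 if i else 4
        for L,col in items:
            cv2.polylines(im,[np.round(((proj(cams[i],L)+.5-o)*g-.5)*8).astype(int)],True,col,1,cv2.LINE_AA,3)
        ims.append(im)
    H=max(a.shape[0] for a in ims)
    im=np.hstack([cv2.copyMakeBorder(a,0,H-a.shape[0],0,0,cv2.BORDER_CONSTANT) for a in ims]);print(im.shape)
    cv2.imwrite(name,im[:,:800])
E
python3 - <<'E'
from p import *
for nm,oD,oB in(("top",[(0,LD,UT)],[(0,LB,BT)]),("side",[(1,LD,US)],[(1,LB,BS)]),("both",[(0,LD,UT),(1,LD,US)],[(0,LB,BT),(1,LB,BS)])):
    pd,r1=fit(cams,oD,[.55,-.12,-.4]);pb,r2=fit(cams,oB,[.5,-.14,-.6])
    c,s=np.cos(pd[2]),np.sin(pd[2]);R=np.array([[c,-s],[s,c]])
    print(nm,pd,pb,"rel",(pb[:2]-pd[:2])@R,pb[2]-pd[2],"heel",(pose(pb,[0,.1015,0])[0,:2]-pd[:2])@R,"res",np.abs(r1).max(),np.abs(r2).max())
    if nm=="side": a=pb
fl=rim(.107-.02,.203-.02,0.001)
mosaic(cams,[(pose(a,rim()),(0,255,0)),(pose(a,fl),(255,0,0))],"pics/m1.png")
E
```

```text
top [ 0.5518 -0.1209 -0.4038] [ 0.4974 -0.1478 -0.6231] rel [-0.0394 -0.0461] -0.21927416239772013 heel [-0.0173  0.053 ] res 1.0504730606345447 0.8875760199381375
side [ 0.5467 -0.1211 -0.4204] [ 0.4957 -0.1433 -0.6108] rel [-0.0375 -0.0411] -0.19041288590222583 heel [-0.0183  0.0585] res 1.7377947969083039 2.0144571156411644
both [ 0.5481 -0.121  -0.4155] [ 0.4964 -0.1458 -0.614 ] rel [-0.0374 -0.0436] -0.19846484558793676 heel [-0.0173  0.0559] res 1.7338072714649684 2.222295761310704
(400, 860, 3)
```

View pics/m1.png

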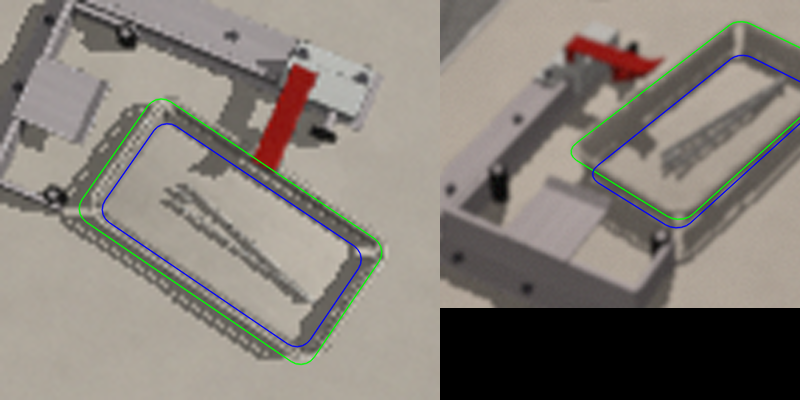

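Run:
```python
from p import *
for uv in((625,520),(640,480),(745,490),(795,535)):
    for z in(.0,.05,.1,.15,.2,.25,.3):
        X=ray(cams[1],np.array(uv)*.64,z);print(uv,X,np.round(proj(cams[0],X)[0]/.64))
for n,uv,z in(("blue",(252,327),.07),("yel",(273,359),.07)):print(n,ray(cams[0],np.array(uv)*.64,z))
```

```text
(625, 520) [0.2724 0.0667 0.    ] [266. 416.]
(625, 520) [0.2887 0.1029 0.05  ] [240. 408.]
(625, 520) [0.3049 0.1392 0.1   ] [212. 401.]
(625, 520) [0.3211 0.1755 0.15  ] [181. 392.]
(625, 520) [0.3374 0.2117 0.2   ] [147. 383.]
(625, 520) [0.3536 0.248  0.25  ] [110. 372.]
(625, 520) [0.3698 0.2843 0.3   ] [ 69. 361.]
(640, 480) [0.2463 0.0128 0.    ] [295. 430.]
(640, 480) [0.2647 0.0536 0.05  ] [268. 422.]
(640, 480) [0.2831 0.0943 0.1   ] [238. 413.]
(640, 480) [0.3015 0.135  0.15  ] [205. 404.]
(640, 480) [0.3198 0.1757 0.2   ] [169. 394.]
(640, 480) [0.3382 0.2165 0.25  ] [130. 383.]
(640, 480) [0.3566 0.2572 0.3   ] [ 88. 370.]
(745, 490) [0.1361 0.0157 0.    ] [293. 491.]
(745, 490) [0.1636 0.0562 0.05  ] [266. 480.]
(745, 490) [0.1912 0.0967 0.1   ] [235. 469.]
(745, 490) [0.2187 0.1372 0.15  ] [203. 456.]
(745, 490) [0.2462 0.1777 0.2   ] [167. 442.]
(745, 490) [0.2738 0.2182 0.25  ] [128. 427.]
(745, 490) [0.3013 0.2586 0.3   ] [ 85. 410.]
(795, 535) [0.1047 0.0678 0.    ] [265. 509.]
(795, 535) [0.1349 0.104  0.05  ] [238. 497.]
(795, 535) [0.165  0.1402 0.1   ] [209. 485.]
(795, 535) [0.1951 0.1763 0.15  ] [178. 471.]
(795, 535) [0.2253 0.2125 0.2   ] [144. 456.]
(795, 535) [0.2554 0.2487 0.25  ] [107. 440.]
(795, 535) [0.2855 0.2848 0.3   ] [ 66. 422.]
blue [0.4314 0.0789 0.07  ]
yel [0.3746 0.041  0.07  ]
```

```bash
cat > mv.py <<'E'
from fit import *
def rows(P,yaw,tgt,tyaw=None,step=40,pr=True):
    """tool-frame shift (mm) from pose P,yaw to tgt; then turn"""
    c,s=np.cos(yaw),np.sin(yaw);d=(np.array(tgt)-P)*1e3
    v=np.array([c*d[0]+s*d[1],s*d[0]-c*d[1],-d[2]]);n=int(np.ceil(np.linalg.norm(v)/step))
    if pr:print(n,"x",np.round(v/n,1),"" if tyaw is None else f"turn z {-(tyaw-yaw):.3f}")
def cur():
    s=arm.get_state();return s["ee_pos"],s["eef_rot"][2]
E
python3 - <<'E'
from mv import *
P,y=cur()
a=np.array([.45,.30,.25]);rows(P,y,a);b=np.array([.423,-.094,.15]);rows(a,y,b,2.527)
E
```

```text
12 x [-30.5 -21.    0.3] 
11 x [ -6.1 -35.4   9.1] turn z 0.375
```

jog_arm --deltas '[[[-30.5,-21,0],[0,0,0],0.4],[[-30.5,-21,0],[0,0,0],0.4],[[-30.5,-21,0],[0,0,0],0.4],[[-30.5,-21,0],[0,0,0],0.4],[[-30.5,-21,0],[0,0,0],0.4]]'

```text
time_s: 0.92
ee_pos: [0.2786, 0.4919, 0.2535]
eef_rot: [3.141, 0.0, 2.902]
force: [1.5, 0.6, -0.1]
width: 0.0596
grip_force: 0.0
```

jog_arm --deltas '[[[-30.5,-21,0],[0,0,0],0.4],[[-30.5,-21,0],[0,0,0],0.4],[[-30.5,-21,0],[0,0,0],0.4],[[-30.5,-21,0],[0,0,0],0.4],[[-30.5,-21,0],[0,0,0],0.4]]'

```text
time_s: 1.33
ee_pos: [0.4018, 0.3535, 0.2537]
eef_rot: [3.141, 0.0, 2.902]
force: [-0.1, 0.5, 0.1]
width: 0.0597
grip_force: 0.0
```

jog_arm --deltas '[[[-30.5,-21,0],[0,0,0],0.4],[[-30.5,-21,0],[0,0,0],0.4],[[-6,-35,0],[0,0,0],0.4],[[-6,-35,0],[0,0,0],0.4],[[-6,-35,0],[0,0,0],0.4]]'

```text
time_s: 1.75
ee_pos: [0.443, 0.1916, 0.2534]
eef_rot: [3.142, 0.0, 2.901]
force: [0.9, -0.2, 0.1]
width: 0.0598
grip_force: 0.0
```

jog_arm --deltas '[[[-6,-35,0],[0,0,0],0.4],[[-6,-35,10],[0,0,0],0.4],[[-6,-35,10],[0,0,0],0.4],[[-6,-35,10],[0,0,0],0.4],[[-6,-35,10],[0,0,0],0.4]]'

```text
time_s: 2.17
ee_pos: [0.43, 0.0148, 0.2133]
eef_rot: [3.14, 0.001, 2.902]
force: [0.7, -1.1, -0.5]
width: 0.0594
grip_force: 0.0
```

jog_arm --deltas '[[[0,0,0],[0,0,0.12],0.4],[[0,0,0],[0,0,0.12],0.4],[[0,0,0],[0,0,0.12],0.4],[[0,0,0],[0,0,0.015],0.4],[[0,0,0],[0,0,0],0.4]]'

```text
time_s: 2.58
ee_pos: [0.4303, 0.0163, 0.2135]
eef_rot: [3.141, 0.0, 2.529]
force: [-0.5, -0.4, 0.3]
width: 0.0598
grip_force: 0.0
```

Run:
```python
from mv import *
P,y=cur();s=arm.get_state();print(P,s["eef_rot"],s["width"],arm.tip_reach,s["time_s"],s["force"],s["joint_pos"])
rows(P,y,[.423,-.094,.031],2.527)
```

```text
[0.4303 0.0163 0.2135] [3.1411 0.0003 2.529 ] 0.05981075807596601 0.022 2.5833 [-0.4679 -0.3545  0.3323] [-0.6511 -0.0149  0.5203  2.1613  0.0086  0.9927  0.8226]
6 x [ -9.6 -15.7  30.4] turn z 0.002
```

jog_arm --deltas '[[[-20,-32,0],[0,0,0],0.4],[[-20,-32,0],[0,0,0],0.4],[[-17.6,-30.2,0],[0,0,0],0.4],[[0,0,40],[0,0,0],0.4],[[0,0,40],[0,0,0],0.4]]'

```text
time_s: 3.0
ee_pos: [0.4267, -0.0963, 0.1355]
eef_rot: [3.135, 0.009, 2.525]
force: [0.4, 1.7, -1.6]
width: 0.0598
grip_force: 0.0
```

jog_arm --deltas '[[[0,0,40],[0,0,0],0.4],[[0,0,30],[0,0,0],0.4],[[0,0,20],[0,0,0],0.4],[[0,0,11],[0,0,0],0.4],[[0,0,0],[0,0,0],0.4]]'

```text
time_s: 3.42
ee_pos: [0.4208, -0.0934, 0.0299]
eef_rot: [-3.138, -0.005, 2.53]
force: [-0.4, -0.1, 0.7]
width: 0.0598
grip_force: 0.0
```

Run:
```python
from p import *
from mv import cur
c=[shot("top",2),shot("side",2)];pickle.dump(c,open("b.pkl","wb"))
pb=[.4964,-.1458,-.614];P,y=cur();print(P,y,arm.get_state()["force"])
t=pose([P[0],P[1],y],np.array([[.011,.03,0],[.011,-.03,0],[-.011,-.03,0],[-.011,.03,0]])*[1,1,0]+[0,0,P[2]-.022])
mosaic(c,[(t,(0,0,255)),(pose(pb,rim()),(0,255,0))],"pics/m2.png",oS=(200,195))
```

```text
[ 0.4242 -0.0939  0.0333] 2.528047063822284 [ 0.6186 -0.2756 -0.7529]
(400, 860, 3)
```

View pics/m2.png

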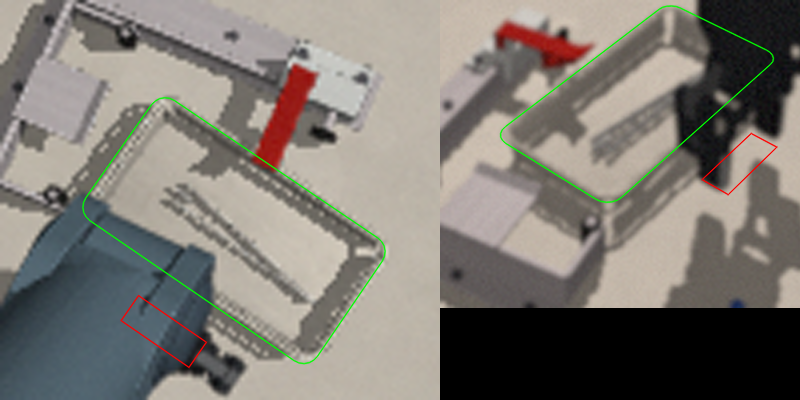

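jog_arm --deltas '[[[-10,0,1],[0,0,0],0.4],[[-8,0,1],[0,0,0],0.4],[[-2,0,0],[0,0,0],0.4],[[-1,0,0],[0,0,0],0.4],[[0,0,0],[0,0,0],0.4]]'

```text
time_s: 4.03
ee_pos: [0.4408, -0.1064, 0.0306]
eef_rot: [3.141, 0.001, 2.526]
force: [-0.2, 0.8, -0.6]
width: 0.0599
grip_force: 0.0
```

jog_arm --deltas '[[[-1,0,0],[0,0,0],0.4],[[-1,0,0],[0,0,0],0.4],[[-1,0,0],[0,0,0],0.4],[[0,0,0],[0,0,0],0.4]]'

```text
time_s: 4.37
ee_pos: [0.4426, -0.1077, 0.0303]
eef_rot: [-3.142, 0.0, 2.527]
force: [0.3, 0.5, -0.2]
width: 0.0598
grip_force: 0.0
```

jog_arm --deltas '[[[-1.5,0,0],[0,0,0],0.4],[[-1.5,0,0],[0,0,0],0.4],[[-1.5,0,0],[0,0,0],0.4],[[-1.5,0,0],[0,0,0],0.4],[[0,0,0],[0,0,0],0.4]]'

```text
time_s: 4.78
ee_pos: [0.4473, -0.1112, 0.0301]
eef_rot: [-3.141, -0.0, 2.527]
force: [-1.3, -1.1, -0.7]
width: 0.0599
grip_force: 0.4
```

jog_arm --deltas '[[[-1.5,0,0],[0,0,0],0.4],[[-1.5,0,0],[0,0,0],0.4],[[-1.5,0,0],[0,0,0],0.4],[[0,0,0],[0,0,0],0.4]]'

```text
time_s: 5.12
ee_pos: [0.4517, -0.1142, 0.0304]
eef_rot: [-3.142, 0.001, 2.527]
force: [-0.5, 0.6, -0.3]
width: 0.0594
grip_force: 0.2
```

jog_arm --deltas '[[[15,0,0],[0,0,0],0.4],[[15,0,-20],[0,0,0],0.4],[[0,0,-40],[0,0,0],0.4],[[0,0,-40],[0,0,0],0.4],[[0,0,0],[0,0,0],0.4]]'

```text
time_s: 5.53
ee_pos: [0.4328, -0.0977, 0.137]
eef_rot: [3.131, 0.013, 2.526]
force: [2.3, -0.1, 0.7]
width: 0.0601
grip_force: 0.0
```

jog_arm --deltas '[[[-20,-30,0],[0,0,0],0.4],[[-20,-30,0],[0,0,0],0.4],[[-20,-30,0],[0,0,0],0.4],[[-20,-30,0],[0,0,0],0.4],[[-14,-22,0],[0,0,0],0.4]]'

```text
time_s: 5.95
ee_pos: [0.4219, -0.2709, 0.1312]
eef_rot: [-3.141, 0.005, 2.524]
force: [0.7, 0.7, 0.3]
width: 0.0597
grip_force: 0.0
```

jog_arm --deltas '[[[0,0,0],[0,0,0.12],0.4],[[0,0,0],[0,0,0.12],0.4],[[0,0,0],[0,0,0.12],0.4],[[0,0,0],[0,0,0.12],0.4],[[0,0,0],[0,0,0.12],0.4]]'

```text
time_s: 6.37
ee_pos: [0.4221, -0.2676, 0.1307]
eef_rot: [3.14, 0.002, 1.92]
force: [-1.1, 0.2, -0.1]
width: 0.0598
grip_force: 0.0
```

jog_arm --deltas '[[[0,0,0],[0,0,0.12],0.4],[[0,0,0],[0,0,0.12],0.4],[[0,0,0],[0,0,0.12],0.4],[[0,0,0],[0,0,0.12],0.4],[[0,0,0],[0,0,0.12],0.4]]'

```text
time_s: 6.78
ee_pos: [0.4222, -0.2674, 0.1307]
eef_rot: [3.139, 0.001, 1.321]
force: [1.1, -0.3, 1.0]
width: 0.06
grip_force: 0.0
```

jog_arm --deltas '[[[0,0,0],[0,0,0.12],0.4],[[0,0,0],[0,0,0.12],0.4],[[0,0,0],[0,0,0.12],0.4],[[0,0,0],[0,0,0.01],0.4],[[0,0,0],[0,0,0],0.4]]'

```text
time_s: 7.2
ee_pos: [0.4219, -0.2671, 0.1304]
eef_rot: [3.14, 0.001, 0.959]
force: [-0.6, -1.0, -0.7]
width: 0.0597
grip_force: 0.0
```

```bash
cat > reg.py <<'E'
from p import *
PB=np.array([.4964,-.1458,-.614])
a=[]
for x in np.arange(-.062,.0621,.002):
    for y in np.arange(-.11,.1101,.002):
        e=max(abs(x)-.0535,abs(y)-.1015)
        if -.006<e<.008:a.append([x,y,.0245])   # rim and a little outside
        elif e<-.02:a.append([x,y,.002])        # floor and forceps
GR=np.array(a)
def samp(c,p,g=GR):
    im=cv2.GaussianBlur(cv2.cvtColor(c["color"],cv2.COLOR_RGB2GRAY).astype(np.float32),(0,0),c.get("sig",.9))
    uv=proj(c,pose(p,g)).astype(np.float32);return cv2.remap(im,uv[None,:,:1].transpose(0,1,2)[0],uv[:,1:],cv2.INTER_LINEAR).ravel()
def track(new,p0,which=(0,1),g=GR):
    ref=pickle.load(open("a.pkl","rb"));out=None
    for sig in(2.5,1.0):
        for c in(*ref,*new):c["sig"]=sig
        R=[samp(ref[i],PB,g) for i in which]
        q=least_squares(lambda p:np.concatenate([samp(new[i],[p[0]/10,p[1]/10,p[2]],g)-r for i,r in zip(which,R)]),[p0[0]*10,p0[1]*10,p0[2]],loss="soft_l1",f_scale=6,diff_step=2e-3)
        p0=np.array([q.x[0]/10,q.x[1]/10,q.x[2]])
    return p0,q.cost/len(g)/len(which)
PD=np.array([.5481,-.121,-.4155])
def rel(p):
    c,s=np.cos(PD[2]),np.sin(PD[2]);R=np.array([[c,-s],[s,c]])
    h=(pose(p,[0,.1015,0])[0,:2]-PD[:2])@R*1e3
    return "centre %s heel %s rel yaw %.3f"%((p[:2]-PD[:2])@R*1e3,h,p[2]-PD[2])
E
python3 - <<'E'
from reg import *
from mv import cur
c=[shot("top"),shot("side")];pickle.dump(c,open("c.pkl","wb"));print(cur(),arm.get_state()["time_s"])
g0=np.array([.5042,-.1513,-.614])
for w in((0,),(1,),(0,1)):
    p,k=track(c,g0,w);print(w,p,k,rel(p))
print(track(pickle.load(open("a.pkl","rb")),g0))
E
```

```text
(array([ 0.4215, -0.2667,  0.1303]), np.float64(0.9572495507269554)) 7.6
(0,) [ 0.5045 -0.1477 -0.5968] 124.25056569998908 centre [-29.0964 -41.991 ] heel [-10.7912  57.8447] rel yaw -0.181
(1,) [ 0.5037 -0.1497 -0.6133] 42.808702346054844 centre [-29.0564 -44.2342] heel [-9.1105 55.2867] rel yaw -0.198
(0, 1) [ 0.5038 -0.1491 -0.6071] 84.54670450303053 centre [-29.2091 -43.6017] heel [-9.876 56.04 ] rel yaw -0.192
(array([ 0.4964, -0.1458, -0.614 ]), np.float64(5.826308007148993e-06))
```

Run:
```python
from reg import *
c=pickle.load(open("c.pkl","rb"));p=np.array([.5037,-.1497,-.6133])
th=np.linspace(0,6.28,20);ci=lambda x,y,z:pose(PD,np.c_[x+.007*np.cos(th),y+.007*np.sin(th),0*th+z])
ln=pose(p,[[-.0535,-.1,.0245],[-.0535,.16,.0245]])
o=[]
for i,(ox,oy,w,h,f) in enumerate(((183,120,110,90,3.6),(165,195,130,100,3.0))):
    f*=1.0;im=cv2.resize(c[i]["color"][oy:oy+h,ox:ox+w,::-1],None,fx=f,fy=f,interpolation=cv2.INTER_CUBIC)
    for L,col,cl in((pose(p,rim()),(0,255,0),True),(ln,(0,200,0),False),(ci(-.0655,.083,.027),(0,0,255),True),(ci(.064,.083,.027),(0,0,255),True)):
        cv2.polylines(im,[np.round(((proj(c[i],L)+.5-[ox,oy])*f-.5)*8).astype(int)],cl,col,1,cv2.LINE_AA,3)
    o.append(cv2.resize(im,(400,int(400*h/w))))
H=max(a.shape[0] for a in o);cv2.imwrite("pics/m3.png",np.hstack([cv2.copyMakeBorder(a,0,H-a.shape[0],0,0,cv2.BORDER_CONSTANT) for a in o]))
```

```text
(no output)
```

View pics/m3.png

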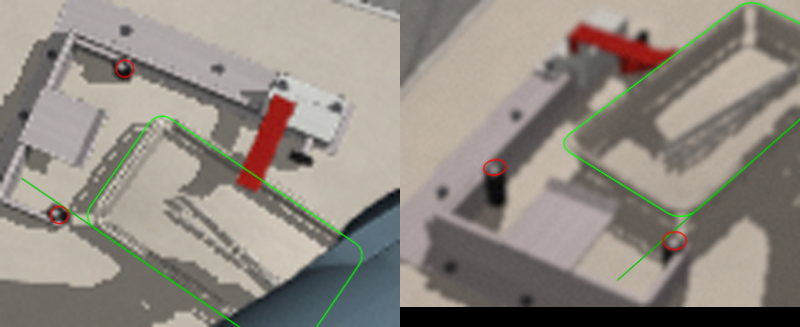

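jog_arm --deltas '[[[0,0,35],[0,0,0],0.4],[[0,0,35],[0,0,0],0.4],[[0,0,20],[0,0,0],0.4],[[0,0,10],[0,0,0],0.4],[[0,0,0],[0,0,0],0.4]]'

```text
time_s: 8.02
ee_pos: [0.4199, -0.2659, 0.0284]
eef_rot: [-3.137, 0.001, 0.957]
force: [0.2, -0.0, 0.9]
width: 0.0598
grip_force: 0.0
```

jog_arm --deltas '[[[12,0,0],[0,0,0],0.4],[[10,0,0],[0,0,0],0.4],[[5,0,0],[0,0,0],0.4],[[2,0,0],[0,0,0],0.4],[[2,0,0],[0,0,0],0.4]]'

```text
time_s: 8.43
ee_pos: [0.4406, -0.2417, 0.0314]
eef_rot: [3.139, 0.0, 0.958]
force: [-1.9, -1.6, 2.3]
width: 0.0598
grip_force: 1.1
```

jog_arm --deltas '[[[2,0.7,0],[0,0,0],0.4],[[2,0.7,0],[0,0,0],0.4],[[2,0.7,0],[0,0,0],0.4],[[2,0.6,0],[0,0,0],0.4]]'

```text
time_s: 8.77
ee_pos: [0.4458, -0.2365, 0.0303]
eef_rot: [-3.141, 0.0, 0.956]
force: [-1.1, -1.9, 1.2]
width: 0.0597
grip_force: 1.0
```

```bash
cat > now.py <<'E'
from reg import *
from mv import cur
import sys
c=[shot("top",2),shot("side",3)];pickle.dump(c,open("d.pkl","wb"));P,y=cur();s=arm.get_state();print(P,y,s["time_s"],s["force"])
g0=np.array(eval(sys.argv[1]))
g=GR[(GR[:,1]>float(sys.argv[2]))&(GR[:,1]<float(sys.argv[3]))]
p,k=track(c,g0,(1,),g);print(p,k,rel(p))
e=np.array([[np.cos(p[2]),-np.sin(p[2])],[np.sin(p[2]),np.cos(p[2])]]);print("tcp in dish",(P[:2]-p[:2])@e)
E
python3 now.py "[.5085,-.144,-.6133]" -.05 .12
```

```text
[ 0.4463 -0.236   0.0301] 0.9569760212626175 9.0167 [-0.3122 -0.6956  0.0132]
[ 0.5125 -0.1409 -0.5752] 101.17600154758387 centre [-24.5405 -32.5988] heel [-8.4011 67.6098] rel yaw -0.160
tcp in dish [-0.0038 -0.1158]
```

Run:
```python
from reg import *
c=pickle.load(open("d.pkl","rb"))
def zm(p,i,g,ref): 
    a=samp(c[i],p,g);return a
for nm,g in(("all",GR),("rim",GR[GR[:,2]>.02]),("floor",GR[GR[:,2]<.02]),("heelhalf",GR[GR[:,1]>-.02]),("rearrim",GR[(GR[:,2]>.02)&((GR[:,0]>.04)|(GR[:,1]>.09))])):
    for w in((0,),(1,),(0,1)):
        p,k=track(c,np.array([.5095,-.1415,-.605]),w,g);print(nm,w,p,round(k,1),rel(p))
```

```text
all (0,) [ 0.5486 -0.0791 -0.4198] 132.0 centre [-16.4794  38.5695] heel [-16.0435 140.0686] rel yaw -0.004
all (1,) [ 0.5112 -0.1401 -0.6008] 108.8 centre [-26.0479 -32.3236] heel [-7.3507 67.4395] rel yaw -0.185
all (0, 1) [ 0.5112 -0.14   -0.6016] 143.1 centre [-26.067  -32.3118] heel [-7.2865 67.4356] rel yaw -0.186
rim (0,) [ 0.5097 -0.1397 -0.6141] 125.3 centre [-27.551  -32.6005] heel [-7.5264 66.9046] rel yaw -0.199
rim (1,) [ 0.5098 -0.1392 -0.6127] 84.1 centre [-27.7016 -32.0658] heel [-7.8152 67.467 ] rel yaw -0.197
rim (0, 1) [ 0.5099 -0.1393 -0.6124] 104.8 centre [-27.5359 -32.1648] heel [-7.6824 67.3746] rel yaw -0.197
floor (0,) [ 0.5569 -0.0823 -0.5905] 84.4 centre [-7.5487 39.0089] heel [ 10.1228 138.9587] rel yaw -0.175
floor (1,) [ 0.5148 -0.1425 -0.5658] 119.3 centre [-21.8202 -33.1593] heel [-6.6201 67.1961] rel yaw -0.150
floor (0, 1) [ 0.5512 -0.0831 -0.5029] 107.8 centre [-12.4908  35.8932] heel [ -3.6329 137.0059] rel yaw -0.087
heelhalf (0,) [ 0.5115 -0.1401 -0.5997] 99.5 centre [-25.8206 -32.2675] heel [-7.2265 67.5148] rel yaw -0.184
heelhalf (1,) [ 0.5106 -0.1401 -0.6056] 85.2 centre [-26.582  -32.6145] heel [-7.4067 67.0578] rel yaw -0.190
heelhalf (0, 1) [ 0.511  -0.1402 -0.6027] 92.4 centre [-26.2386 -32.513 ] heel [-7.3517 67.2143] rel yaw -0.187
rearrim (0,) [ 0.5095 -0.1398 -0.6093] 108.2 centre [-27.6915 -32.7465] heel [-8.1465 66.8539] rel yaw -0.194
rearrim (1,) [ 0.5092 -0.1388 -0.6013] 75.7 centre [-28.3615 -31.9794] heel [-9.6065 67.7728] rel yaw -0.186
rearrim (0, 1) [ 0.5094 -0.1393 -0.6061] 92.4 centre [-28.0365 -32.351 ] heel [-8.8049 67.3104] rel yaw -0.191
```

jog_arm --deltas '[[[2,0.5,0],[0,0,0],0.4],[[2,0.5,0],[0,0,0],0.4],[[2,0.4,0],[0,0,0],0.4]]'

```text
time_s: 9.27
ee_pos: [0.4507, -0.2321, 0.0302]
eef_rot: [-3.141, 0.0, 0.957]
force: [-0.8, -1.0, -0.2]
width: 0.0595
grip_force: 0.7
```

jog_arm --deltas '[[[2,0,0],[0,0,0],0.4],[[2,0,0],[0,0,0],0.4],[[2,0,0],[0,0,0],0.4]]'

```text
time_s: 9.52
ee_pos: [0.4544, -0.227, 0.0302]
eef_rot: [-3.142, -0.0, 0.957]
force: [-0.3, -1.5, -0.4]
width: 0.0599
grip_force: 0.5
```

jog_arm --deltas '[[[2,0,0],[0,0,0],0.4],[[2,0,0],[0,0,0],0.4],[[2,0,0],[0,0,0],0.4]]'

```text
time_s: 9.77
ee_pos: [0.4578, -0.2221, 0.0302]
eef_rot: [-3.141, -0.0, 0.957]
force: [0.1, -0.5, -0.3]
width: 0.0598
grip_force: 0.5
```

```bash
cat > now.py <<'E'
from reg import *
from mv import cur
import sys
c=[shot("top",2),shot("side",3)];pickle.dump(c,open("d.pkl","wb"));P,y=cur();s=arm.get_state();print(P,y,s["time_s"],s["force"])
g0=np.array(eval(sys.argv[1]))
for g in(GR[(GR[:,2]>.02)],GR[(GR[:,2]>.02)&(GR[:,1]<.08)]):
  for w in((0,),(1,),(0,1)):
    p,k=track(c,g0,w,g);e=np.array([[np.cos(p[2]),-np.sin(p[2])],[np.sin(p[2]),np.cos(p[2])]])
    print(w,p,round(k),rel(p),"tcp in dish",(P[:2]-p[:2])@e*1e3)
E
python3 now.py "[.521,-.125,-.612]"
```

```text
[ 0.458  -0.2222  0.0303] 0.9571151498671746 10.0167 [-0.0782  0.4638 -0.12  ]
(0,) [ 0.5153 -0.1231 -0.7035] 147 centre [-29.1496 -15.1433] heel [-0.3164 82.1752] rel yaw -0.288 tcp in dish [  20.4061 -112.6126]
(1,) [ 0.5214 -0.1243 -0.6019] 116 centre [-23.0713 -13.7746] heel [-4.2605 85.9671] rel yaw -0.186 tcp in dish [   3.1561 -116.5733]
(0, 1) [ 0.5213 -0.1246 -0.6082] 135 centre [-23.023  -14.1353] heel [-3.5861 85.4863] rel yaw -0.193 tcp in dish [   3.7717 -116.2065]
(0,) [ 0.5193 -0.1073 -0.8251] 169 centre [-31.9172   0.8817] heel [ 8.5013 93.987 ] rel yaw -0.410 tcp in dish [  42.8274 -122.9058]
(1,) [ 0.5229 -0.1233 -0.6137] 103 centre [-22.0984 -12.2678] heel [-2.112 87.245] rel yaw -0.198 tcp in dish [   3.8742 -118.1968]
(0, 1) [ 0.5227 -0.123  -0.6123] 140 centre [-22.3871 -12.1157] heel [-2.5393 87.4248] rel yaw -0.197 tcp in dish [   4.0225 -118.2948]
```

jog_arm --deltas '[[[2,0,0],[0,0,0],0.4],[[2,0,0],[0,0,0],0.4],[[2,0,0],[0,0,0],0.4],[[2,0,0],[0,0,0],0.4]]'

```text
time_s: 10.35
ee_pos: [0.4622, -0.2163, 0.0304]
eef_rot: [3.141, 0.001, 0.956]
force: [-1.2, -1.3, 1.4]
width: 0.06
grip_force: 0.9
```

jog_arm --deltas '[[[1,0,0],[0,0,0],0.4],[[1,0,0],[0,0,0],0.4],[[1,0,0],[0,0,0],0.4]]'

```text
time_s: 10.6
ee_pos: [0.464, -0.2137, 0.0304]
eef_rot: [3.141, 0.0, 0.957]
force: [-0.5, -1.3, 0.6]
width: 0.0601
grip_force: 1.0
```

jog_arm --deltas '[[[1,0,0],[0,0,0],0.4],[[1,0,0],[0,0,0],0.4]]'

```text
time_s: 10.77
ee_pos: [0.4652, -0.212, 0.0304]
eef_rot: [3.141, 0.0, 0.957]
force: [-1.1, -1.1, 1.4]
width: 0.0599
grip_force: 1.0
```

jog_arm --deltas '[[[1,0,0],[0,0,0],0.4],[[0,0,0],[0,0,0],0.4]]'

```text
time_s: 10.93
ee_pos: [0.466, -0.2109, 0.0303]
eef_rot: [3.141, -0.0, 0.957]
force: [-0.5, -0.8, 1.5]
width: 0.06
grip_force: 0.8
```

Nearly there (~13.8 of ~15.7 mm); continuing in 1 mm steps until the stop is felt.

jog_arm --deltas '[[[1,0,0],[0,0,0],0.4],[[1,0,0],[0,0,0],0.4]]'

```text
time_s: 11.1
ee_pos: [0.4669, -0.2095, 0.0303]
eef_rot: [3.142, 0.0, 0.957]
force: [-0.6, -2.4, 1.9]
width: 0.06
grip_force: 1.1
```

jog_arm --deltas '[[[1,0,0],[0,0,0],0.4],[[0,0,0],[0,0,0],0.4]]'

```text
time_s: 11.27
ee_pos: [0.4676, -0.2083, 0.0303]
eef_rot: [-3.142, -0.0, 0.957]
force: [-1.6, -2.1, 1.4]
width: 0.0596
grip_force: 0.8
```

jog_arm --deltas '[[[1,0,0],[0,0,0],0.4],[[0,0,0],[0,0,0],0.4]]'

```text
time_s: 11.43
ee_pos: [0.4682, -0.2075, 0.0303]
eef_rot: [-3.142, -0.0, 0.957]
force: [-0.4, -1.4, 0.7]
width: 0.0596
grip_force: 0.8
```

jog_arm --deltas '[[[1,0,0],[0,0,0],0.4],[[0,0,0],[0,0,0],0.4]]'

```text
time_s: 11.6
ee_pos: [0.4687, -0.2067, 0.0302]
eef_rot: [-3.141, -0.0, 0.957]
force: [-2.0, -1.9, 1.9]
width: 0.0596
grip_force: 0.8
```

jog_arm --deltas '[[[1,0,0],[0,0,0],0.4],[[0,0,0],[0,0,0],0.4]]'

```text
time_s: 11.77
ee_pos: [0.4693, -0.2058, 0.0302]
eef_rot: [-3.141, -0.0, 0.957]
force: [-0.9, -1.5, 0.9]
width: 0.0594
grip_force: 0.7
```

```bash
python3 now.py "[.533,-.1085,-.612]"
```

```text
[ 0.4693 -0.2059  0.0302] 0.9569756957957354 12.0167 [-1.6393 -1.2035  0.5461]
(0,) [ 0.496  -0.1138 -1.0613] 134 centre [-50.6282 -14.4135] heel [10.4583 66.6463] rel yaw -0.646 tcp in dish [ 67.386  -68.2276]
(1,) [ 0.5329 -0.1093 -0.6039] 133 centre [-18.6832   4.5819] heel [  0.3311 104.285 ] rel yaw -0.188 tcp in dish [   2.5118 -115.615 ]
(0, 1) [ 0.5326 -0.1089 -0.6054] 153 centre [-19.0703   4.8636] heel [  0.0917 104.5384] rel yaw -0.190 tcp in dish [   3.1164 -115.8146]
(0,) [ 0.5423 -0.0927 -0.4356] 162 centre [-16.6954  23.592 ] heel [-14.6505 125.0714] rel yaw -0.020 tcp in dish [ -18.4943 -133.4484]
(1,) [ 0.534  -0.1082 -0.6149] 98 centre [-18.1012   6.0202] heel [  2.0071 105.5084] rel yaw -0.199 tcp in dish [   3.4961 -117.1054]
(0, 1) [ 0.534  -0.1076 -0.6152] 137 centre [-18.2951   6.5546] heel [  1.8351 106.0384] rel yaw -0.200 tcp in dish [   3.8178 -117.59  ]
```

jog_arm --deltas '[[[1,0,0],[0,0,0],0.4],[[0,0,0],[0,0,0],0.4]]'

```text
time_s: 12.18
ee_pos: [0.4698, -0.2052, 0.0302]
eef_rot: [-3.141, 0.0, 0.957]
force: [-0.6, -1.6, -0.2]
width: 0.0597
grip_force: 0.7
```

jog_arm --deltas '[[[1,0,0],[0,0,0],0.4],[[0,0,0],[0,0,0],0.4]]'

```text
time_s: 12.35
ee_pos: [0.4704, -0.2043, 0.0302]
eef_rot: [-3.141, 0.0, 0.957]
force: [-1.0, -1.6, 0.7]
width: 0.06
grip_force: 0.7
```

jog_arm --deltas '[[[1,0,0],[0,0,0],0.4],[[0,0,0],[0,0,0],0.4]]'

```text
time_s: 12.52
ee_pos: [0.471, -0.2034, 0.0302]
eef_rot: [-3.141, -0.0, 0.957]
force: [-1.6, -2.0, 0.5]
width: 0.06
grip_force: 0.7
```

jog_arm --deltas '[[[1,0,0],[0,0,0],0.4],[[0,0,0],[0,0,0],0.4]]'

```text
time_s: 12.68
ee_pos: [0.4713, -0.2031, 0.0303]
eef_rot: [-3.142, 0.001, 0.957]
force: [-1.1, -2.4, 0.6]
width: 0.0597
grip_force: 1.1
```

jog_arm --deltas '[[[1,0,0],[0,0,0],0.4],[[0,0,0],[0,0,0],0.4]]'

```text
time_s: 12.85
ee_pos: [0.4713, -0.2029, 0.0303]
eef_rot: [3.141, 0.002, 0.956]
force: [-1.8, -3.4, 1.2]
width: 0.06
grip_force: 2.2
```

```bash
python3 now.py "[.535,-.105,-.612]"|grep -v '(0,)'
python3 - <<'E'
from reg import *
cams=pickle.load(open("a.pkl","rb"))
# red hook & post check: per-camera dock fits using posts only
L=LD[:2]
for i,U in((0,UT),(1,US)):
    print([ray(cams[i],u,z)[:2] for u,z in zip(U,(.027,.027,.031,.031))], pose(PD,LD)[:,:2])
E
```

```text
[ 0.4714 -0.2029  0.0303] 0.9560827006890846 13.1 [-2.939  -3.4889  0.8263]
(1,) [ 0.5355 -0.1054 -0.5763] 140 centre [-17.8166   9.1848] heel [ -1.5652 109.3754] rel yaw -0.161 tcp in dish [  -0.6341 -116.7139]
(0, 1) [ 0.5368 -0.0995 -0.3919] 154 centre [-19.0597  15.098 ] heel [-21.4512 116.5698] rel yaw 0.024 tcp in dish [ -20.9166 -120.5604]
(1,) [ 0.5363 -0.1048 -0.6155] 99 centre [-17.2999  10.0228] heel [  2.8689 109.4988] rel yaw -0.200 tcp in dish [   3.6044 -117.5729]
(0, 1) [ 0.5363 -0.1043 -0.6151] 139 centre [-17.558   10.5307] heel [  2.5697 110.015 ] rel yaw -0.200 tcp in dish [   3.9096 -118.021 ]
[array([ 0.526 , -0.0179]), array([ 0.6437, -0.0684]), array([ 0.5614, -0.0369]), array([ 0.6042, -0.0548])] [[ 0.5217 -0.0186]
 [ 0.6402 -0.0709]
 [ 0.5587 -0.035 ]
 [ 0.6045 -0.0552]]
[array([ 0.5223, -0.0168]), array([ 0.6394, -0.0693]), array([ 0.5571, -0.0395]), array([ 0.6022, -0.0562])] [[ 0.5217 -0.0186]
 [ 0.6402 -0.0709]
 [ 0.5587 -0.035 ]
 [ 0.6045 -0.0552]]
```

jog_arm --deltas '[[[1.5,0,0],[0,0,0],0.4],[[0,0,0],[0,0,0],0.4],[[0,0,0],[0,0,0],0.4]]'

```text
time_s: 13.35
ee_pos: [0.4715, -0.2027, 0.0303]
eef_rot: [3.141, 0.003, 0.955]
force: [-3.8, -6.1, 0.6]
width: 0.0595
grip_force: 3.5
```

```bash
python3 now.py "[.536,-.105,-.612]"|grep -v '(0,)'
python3 - <<'E'
from reg import *
c=pickle.load(open("d.pkl","rb"))
p=np.array([.5363,-.1048,-.6155])
o=[]
for i,(ox,oy,w,h) in enumerate(((183,115,90,75),(150,195,145,110))):
    f=400/w;im=cv2.resize(c[i]["color"][oy:oy+h,ox:ox+w,::-1],None,fx=f,fy=f,interpolation=cv2.INTER_CUBIC)
    cv2.polylines(im,[np.round(((proj(c[i],pose(p,rim()))+.5-[ox,oy])*f-.5)*8).astype(int)],True,(0,255,0),1,cv2.LINE_AA,3)
    cv2.imwrite("pics/m4.png",im);o.append(im)
H=max(a.shape[0] for a in o);cv2.imwrite("pics/m4.png",np.hstack([cv2.copyMakeBorder(a,0,H-a.shape[0],0,0,cv2.BORDER_CONSTANT) for a in o]))
E
```

```text
[ 0.4715 -0.2027  0.0303] 0.9555312310303143 13.6 [-3.9491 -5.4986  1.0221]
(1,) [ 0.5356 -0.1056 -0.5809] 140 centre [-17.6709   9.0297] heel [ -0.9615 109.1449] rel yaw -0.165 tcp in dish [  -0.2964 -116.351 ]
(0, 1) [ 0.5365 -0.0995 -0.3998] 154 centre [-19.3314  14.9946] heel [-20.9296 116.4821] rel yaw 0.016 tcp in dish [ -19.6841 -120.3847]
(1,) [ 0.5365 -0.1046 -0.6118] 100 centre [-17.2395  10.2978] heel [  2.5585 109.8482] rel yaw -0.196 tcp in dish [   3.1266 -117.6324]
(0, 1) [ 0.5362 -0.1041 -0.6182] 139 centre [-17.7003  10.663 ] heel [  2.7375 110.084 ] rel yaw -0.203 tcp in dish [   4.4082 -117.8747]
```

View pics/m4.png

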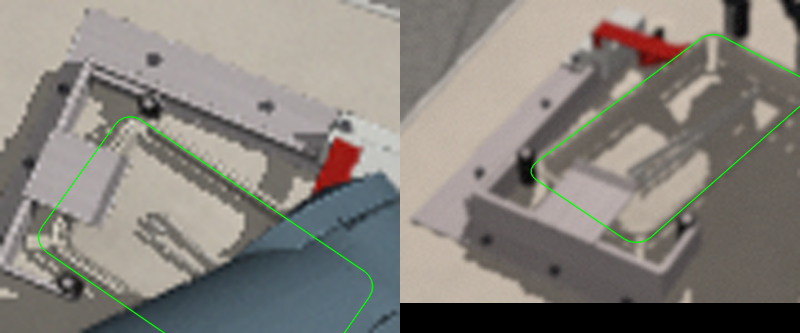

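jog_arm --deltas '[[[-5,0,0],[0,0,0],0.4],[[-12,0,0],[0,0,0],0.4],[[-15,0,0],[0,0,0],0.4],[[0,0,-40],[0,0,0],0.4],[[0,0,-40],[0,0,0],0.4]]'

```text
time_s: 14.02
ee_pos: [0.4518, -0.2264, 0.1092]
eef_rot: [-3.135, 0.001, 0.954]
force: [1.1, -0.1, 0.5]
width: 0.0598
grip_force: 0.0
```

jog_arm --deltas '[[[0,0,-25],[0,0,0],-1],[[22,-32.5,0],[0,0,0],-1],[[22,-32.5,0],[0,0,0],-1],[[22,-32.5,0],[0,0,0],-1],[[0,0,0],[0,0,-0.12],-1]]' --newtons 20

```text
time_s: 14.43
ee_pos: [0.411, -0.1028, 0.1331]
eef_rot: [-3.13, -0.005, 1.1]
force: [-0.0, 1.8, -0.9]
width: 0.0001
grip_force: 0.0
```

jog_arm --deltas '[[[0,0,0],[0,0,-0.12],-1],[[0,0,0],[0,0,-0.12],-1],[[0,0,0],[0,0,-0.12],-1],[[0,0,0],[0,0,-0.12],-1],[[0,0,0],[0,0,-0.12],-1]]'

```text
time_s: 14.85
ee_pos: [0.4133, -0.1161, 0.1355]
eef_rot: [3.141, -0.002, 1.684]
force: [0.9, -0.6, 0.1]
width: 0.0001
grip_force: 0.0
```

jog_arm --deltas '[[[0,0,0],[0,0,-0.12],-1],[[0,0,0],[0,0,-0.12],-1],[[0,0,0],[0,0,-0.12],-1],[[0,0,0],[0,0,-0.12],-1],[[0,0,0],[0,0,-0.12],-1]]'

```text
time_s: 15.27
ee_pos: [0.4132, -0.1165, 0.1355]
eef_rot: [3.14, -0.001, 2.283]
force: [1.1, -0.8, 0.5]
width: 0.0003
grip_force: 0.0
```

jog_arm --deltas '[[[0,0,0],[0,0,-0.12],-1],[[0,0,0],[0,0,-0.12],-1],[[0,0,0],[0,0,-0.11],-1],[[0,0,0],[0,0,0],-1]]'

```text
time_s: 15.6
ee_pos: [0.4132, -0.1167, 0.1356]
eef_rot: [3.139, -0.0, 2.629]
force: [0.4, 0.6, -0.3]
width: -0.0003
grip_force: 0.0
```

```bash
python3 now.py "[.5343,-.1082,-.612]"|grep -v '(0,)'
python3 - <<'E'
from mv import *
P,y=cur();rows(P,y,[.4127,-.1168,P[2]]);print(P,y,arm.tip_reach,arm.get_state()["width"])
E
```

```text
[ 0.4131 -0.1171  0.1354] 2.6252530859068623 15.85 [-0.02    0.3404  0.823 ]
(1,) [ 0.5354 -0.1075 -0.6018] 104 centre [-17.0906   7.2107] heel [  1.7089 106.9545] rel yaw -0.186 tcp in dish [-95.38   -77.1568]
(0, 1) [ 0.5354 -0.1068 -0.5998] 118 centre [-17.3668   7.8042] heel [  1.2339 107.5852] rel yaw -0.184 tcp in dish [-95.1533 -77.4993]
(1,) [ 0.5361 -0.1067 -0.6099] 59 centre [-16.7423   8.2524] heel [  2.8665 107.8403] rel yaw -0.194 tcp in dish [-94.891 -79.018]
(0, 1) [ 0.5359 -0.1065 -0.6084] 90 centre [-16.9867   8.3838] heel [  2.4695 108.0016] rel yaw -0.193 tcp in dish [-94.7468 -78.9547]
1 x [ 0.5  0.1 -0. ] 
[ 0.4131 -0.1171  0.1354] 2.6252530859068623 0.022 0.0003121150391227408
```

jog_arm --deltas '[[[0,0,35],[0,0,0],-1],[[0,0,35],[0,0,0],-1],[[0,0,18],[0,0,0],-1],[[0,0,9],[0,0,0],-1],[[0,0,0],[0,0,0],-1]]'

```text
time_s: 16.27
ee_pos: [0.411, -0.117, 0.0363]
eef_rot: [-3.139, -0.004, 2.626]
force: [-0.6, 0.1, -0.3]
width: 0.0001
grip_force: 0.0
```

jog_arm --deltas '[[[-12,0,0],[0,0,0],-1],[[-8,0,0],[0,0,0],-1],[[-4,0,0],[0,0,0],-1],[[-2,0,0],[0,0,0],-1],[[-2,0,0],[0,0,0],-1]]'

```text
time_s: 16.68
ee_pos: [0.4381, -0.1311, 0.0389]
eef_rot: [3.141, 0.001, 2.627]
force: [-0.0, 0.2, -1.1]
width: -0.0004
grip_force: 0.0
```

jog_arm --deltas '[[[-2,0,0],[0,0,0],-1],[[-2,0,0],[0,0,0],-1],[[-2,0,0],[0,0,0],-1],[[-2,0,0],[0,0,0],-1],[[-2,0,0],[0,0,0],-1]]'

```text
time_s: 17.1
ee_pos: [0.4439, -0.1353, 0.0378]
eef_rot: [-3.141, -0.005, 2.627]
force: [-5.8, 2.5, 3.8]
width: 0.0003
grip_force: 2.8
```

```bash
python3 now.py "[.537,-.108,-.58]"|grep -v '(0,)'
```

```text
[ 0.4443 -0.1357  0.0378] 2.6264778378510774 17.35 [-5.0071  1.5547  2.1238]
(1,) [ 0.5365 -0.1085 -0.5782] 201 centre [-15.7005   6.78  ] heel [  0.7381 106.94  ] rel yaw -0.163 tcp in dish [-62.287  -73.1847]
(0, 1) [ 0.537  -0.1071 -0.3762] 172 centre [-15.749    8.2011] heel [-19.7388 109.6226] rel yaw 0.039 tcp in dish [-75.7105 -60.6225]
(1,) [ 0.5378 -0.1071 -0.5877] 186 centre [-15.0627   8.5348] heel [  2.3263 108.5342] rel yaw -0.172 tcp in dish [-61.9169 -75.611 ]
(0, 1) [ 0.5365 -0.1088 -0.5808] 165 centre [-15.5632   6.4363] heel [  1.137 106.553] rel yaw -0.165 tcp in dish [-62.2877 -73.0306]
```

jog_arm --deltas '[[[-1,0,-0.7],[0,0,0],-1],[[-1,0,0],[0,0,0],-1],[[0,0,0],[0,0,0],-1]]'

```text
time_s: 17.6
ee_pos: [0.447, -0.1373, 0.0386]
eef_rot: [-3.14, -0.001, 2.626]
force: [-4.3, 0.2, -0.5]
width: -0.0002
grip_force: 1.8
```

jog_arm --deltas '[[[-1,0,0],[0,0,0],-1],[[-1,0,0],[0,0,0],-1],[[0,0,0],[0,0,0],-1]]'

```text
time_s: 17.85
ee_pos: [0.4485, -0.1383, 0.0386]
eef_rot: [-3.14, -0.002, 2.626]
force: [-5.2, -0.6, -0.3]
width: -0.0
grip_force: 2.1
```

jog_arm --deltas '[[[-1,0,0],[0,0,0],-1],[[-1,0,0],[0,0,0],-1],[[-1,0,0],[0,0,0],-1]]'

```text
time_s: 18.1
ee_pos: [0.4501, -0.1397, 0.0384]
eef_rot: [-3.14, -0.004, 2.626]
force: [-6.1, -0.4, 0.6]
width: -0.0001
grip_force: 2.9
```

jog_arm --deltas '[[[-1,0,0],[0,0,0],-1],[[-1,0,0],[0,0,0],-1],[[-1,0,0],[0,0,0],-1]]'

```text
time_s: 18.35
ee_pos: [0.4516, -0.1409, 0.0382]
eef_rot: [-3.14, -0.006, 2.626]
force: [-8.5, -0.3, 3.5]
width: -0.0002
grip_force: 3.8
```

jog_arm --deltas '[[[-1,0,0],[0,0,0],-1],[[-1,0,0],[0,0,0],-1],[[0,0,0],[0,0,0],-1]]'

```text
time_s: 18.6
ee_pos: [0.4527, -0.1419, 0.0382]
eef_rot: [-3.14, -0.007, 2.626]
force: [-9.4, 0.4, 3.3]
width: -0.0002
grip_force: 4.2
```

jog_arm --deltas '[[[0,0,-1],[0,0,0],-1],[[0,0,-0.5],[0,0,0],-1],[[0,0,0],[0,0,0],-1]]'

```text
time_s: 18.85
ee_pos: [0.4531, -0.1421, 0.0395]
eef_rot: [-3.139, -0.006, 2.626]
force: [-8.1, -0.5, -0.5]
width: 0.0001
grip_force: 3.2
```

```bash
python3 now.py "[.54,-.109,-.53]"|grep -v '(0,)'
```

```text
[ 0.4531 -0.1421  0.0394] 2.626016917360302 19.1 [-7.3984 -0.768  -0.7777]
(1,) [ 0.5325 -0.1125 -0.6506] 192 centre [-17.754    1.5031] heel [  5.8906 100.2107] rel yaw -0.235 tcp in dish [-45.1984 -71.6436]
(0, 1) [ 0.5423 -0.1123 -0.5138] 183 centre [-8.808   5.5901] heel [  1.158  106.5996] rel yaw -0.098 tcp in dish [-63.0458 -69.7578]
(1,) [ 0.5338 -0.1127 -0.6677] 183 centre [-16.4352   1.7872] heel [  8.8901 100.0769] rel yaw -0.252 tcp in dish [-45.1756 -73.0085]
(0, 1) [ 0.5421 -0.1128 -0.5108] 176 centre [-8.825   5.0566] heel [  0.8357 106.0958] rel yaw -0.095 tcp in dish [-63.29   -69.0343]
```

jog_arm --deltas '[[[-0.7,-1,0],[0,0,0],-1],[[-0.7,-1,0],[0,0,0],-1],[[-0.7,-0.3,0],[0,0,0],-1]]'

```text
time_s: 19.35
ee_pos: [0.4542, -0.1441, 0.0394]
eef_rot: [-3.141, -0.006, 2.627]
force: [-6.8, 1.5, -0.6]
width: 0.0001
grip_force: 3.6
```

jog_arm --deltas '[[[-1,-0.4,0],[0,0,0],-1],[[-1,-0.4,0],[0,0,0],-1],[[0,0,0],[0,0,0],-1]]'

```text
time_s: 19.6
ee_pos: [0.4556, -0.1458, 0.0394]
eef_rot: [-3.14, -0.006, 2.627]
force: [-6.6, 0.9, -0.1]
width: 0.0001
grip_force: 3.4
```

Now it moves freely at about 6.7 N.

jog_arm --deltas '[[[-1,-0.4,0],[0,0,0],-1],[[-1,-0.4,0],[0,0,0],-1],[[-1,-0.4,0],[0,0,0],-1]]'

```text
time_s: 19.85
ee_pos: [0.458, -0.1484, 0.0395]
eef_rot: [-3.14, -0.005, 2.627]
force: [-6.3, -0.3, -0.2]
width: -0.0003
grip_force: 3.0
```

jog_arm --deltas '[[[-1,-0.4,0],[0,0,0],-1],[[-1,-0.4,0],[0,0,0],-1],[[-1,-0.4,0],[0,0,0],-1]]'

```text
time_s: 20.1
ee_pos: [0.4603, -0.151, 0.0397]
eef_rot: [-3.141, -0.005, 2.627]
force: [-7.7, 1.6, -0.1]
width: 0.0002
grip_force: 3.6
```

jog_arm --deltas '[[[-1,-0.4,-0.3],[0,0,0],-1],[[-1,-0.4,0],[0,0,0],-1],[[0,0,0],[0,0,0],-1]]'

```text
time_s: 20.35
ee_pos: [0.4609, -0.152, 0.0396]
eef_rot: [-3.141, -0.007, 2.627]
force: [-7.3, 1.0, -0.6]
width: -0.0001
grip_force: 3.7
```

jog_arm --deltas '[[[-1,-0.3,0],[0,0,0],-1],[[-1,-0.3,0],[0,0,0],-1],[[0,0,0],[0,0,0],-1]]'

```text
time_s: 20.6
ee_pos: [0.4617, -0.1533, 0.0394]
eef_rot: [-3.141, -0.009, 2.627]
force: [-7.8, 0.8, -0.1]
width: -0.0005
grip_force: 3.4
```

jog_arm --deltas '[[[-1,-0.3,0],[0,0,0],-1],[[-1,-0.3,0],[0,0,0],-1],[[0,0,0],[0,0,0],-1]]'

```text
time_s: 20.85
ee_pos: [0.463, -0.1553, 0.0394]
eef_rot: [-3.14, -0.008, 2.627]
force: [-7.9, 1.7, -0.3]
width: 0.0003
grip_force: 3.9
```

```bash
python3 now.py "[.5475,-.116,-.43]"|grep -v '(0,)'
```

```text
[ 0.463  -0.1553  0.0394] 2.62710311280789 21.1 [-6.6793  1.9368 -0.3469]
(1,) [ 0.5496 -0.1154 -0.4143] 210 centre [-0.9167  5.6911] heel [ -1.0337 107.191 ] rel yaw 0.001 tcp in dish [-63.1389 -71.385 ]
(0, 1) [ 0.57   -0.1194 -0.027 ] 142 centre [19.3306 10.3219] heel [-19.1158 104.2587] rel yaw 0.388 tcp in dish [-105.9175  -38.8649]
(1,) [ 0.5499 -0.1148 -0.4174] 201 centre [-0.9073  6.4241] heel [ -0.7137 107.9239] rel yaw -0.002 tcp in dish [-62.9281 -72.3109]
(0, 1) [ 0.5473 -0.1215 -0.1554] 178 centre [-0.5279 -0.8148] heel [-26.6301  97.2715] rel yaw 0.260 tcp in dish [-78.0148 -46.4515]
```

```bash
cat > red.py <<'E'
from reg import *
import sys
def st(c):
    for i in(0,1):
        h=cv2.cvtColor(c[i]["color"],cv2.COLOR_RGB2HSV);o=[195,110] if i==0 else [190,185]
        m=((h[...,0]<8)|(h[...,0]>172))&(h[...,1]>150)&(h[...,2]>60)
        m[:o[1]]=0;m[:,:o[0]]=0;m[o[1]+70:]=0;m[:,o[0]+90:]=0
        ys,xs=np.nonzero(m);print(("top","side")[i],len(xs),"mean",xs.mean(),ys.mean(),"box",xs.min(),xs.max(),ys.min(),ys.max(),"tip y",[ys[xs>xs.max()-k].mean().round(1) for k in(3,8)])
for f in sys.argv[1:]: print(f);st(pickle.load(open(f,"rb")))
E
python3 red.py a.pkl c.pkl d.pkl
```

```text
a.pkl
top 166 mean 255.53614457831324 159.16867469879517 box 248 263 146 172 tip y [np.float64(150.7), np.float64(154.0)]
side 200 mean 236.535 210.605 box 220 252 203 218 tip y [np.float64(212.7), np.float64(213.2)]
c.pkl
top 166 mean 255.56024096385542 159.16867469879517 box 248 263 146 172 tip y [np.float64(150.7), np.float64(154.0)]
side 201 mean 236.65671641791045 210.7462686567164 box 220 252 203 218 tip y [np.float64(212.9), np.float64(213.4)]
d.pkl
top 135 mean 256.5851851851852 156.93333333333334 box 251 263 146 168 tip y [np.float64(150.7), np.float64(154.0)]
side 206 mean 237.0873786407767 210.8009708737864 box 221 253 204 218 tip y [np.float64(212.1), np.float64(213.1)]
```

jog_arm --deltas '[[[-1,-0.3,0],[0,0,0],-1],[[-1,-0.3,0],[0,0,0],-1],[[0,0,0],[0,0,0],-1]]'

```text
time_s: 21.35
ee_pos: [0.4637, -0.1565, 0.0391]
eef_rot: [-3.14, -0.01, 2.627]
force: [-9.4, 1.5, 0.3]
width: 0.0001
grip_force: 4.4
```

jog_arm --deltas '[[[-1,-0.3,0],[0,0,0],-1],[[-1,-0.3,0],[0,0,0],-1],[[0,0,0],[0,0,0],-1]]'

```text
time_s: 21.6
ee_pos: [0.4643, -0.1574, 0.0388]
eef_rot: [-3.14, -0.012, 2.627]
force: [-9.8, 2.3, -0.3]
width: 0.0004
grip_force: 5.0
```

```bash
python3 now.py "[.5495,-.1155,-.41]"|grep -v '0,'; python3 red.py d.pkl
```

```text
[ 0.4643 -0.1574  0.0388] 2.6273948199124284 21.85 [-10.5214   2.2857  -0.412 ]
(1,) [ 0.5496 -0.1155 -0.4074] 211 centre [-0.8234  5.6515] heel [ -1.6502 107.1481] rel yaw 0.008 tcp in dish [-61.7959 -72.2774]
(1,) [ 0.5468 -0.1098 -0.531 ] 207 centre [-5.7507  9.7474] heel [  5.9464 110.5712] rel yaw -0.115 tcp in dish [-47.0437 -82.8477]
d.pkl
top 125 mean 256.872 156.184 box 251 263 146 166 tip y [np.float64(150.7), np.float64(154.0)]
side 207 mean 237.2657004830918 210.78743961352657 box 221 253 204 218 tip y [np.float64(212.1), np.float64(213.1)]
```

jog_arm --deltas '[[[-1,-0.3,0],[0,0,0],-1],[[-1,-0.3,0],[0,0,0],-1],[[0,0,0],[0,0,0],-1]]'

```text
time_s: 22.1
ee_pos: [0.4644, -0.1577, 0.0384]
eef_rot: [-3.141, -0.016, 2.628]
force: [-12.5, 4.0, 1.4]
width: -0.0002
grip_force: 6.2
```

```bash
python3 now.py "[.5495,-.1155,-.41]"|head -1; python3 red.py d.pkl
```

```text
[ 0.4644 -0.1577  0.0384] 2.6278910759974465 22.35 [-11.5664   4.6815   0.032 ]
d.pkl
top 119 mean 257.0840336134454 155.7731092436975 box 252 263 146 165 tip y [np.float64(150.7), np.float64(154.0)]
side 206 mean 237.0097087378641 210.69417475728156 box 220 253 204 218 tip y [np.float64(212.1), np.float64(213.2)]
```

jog_arm --deltas '[[[2,0,0],[0,0,0],-1],[[3,0,0],[0,0,0],-1],[[5,0,0],[0,0,0],-1],[[15,0,0],[0,0,0],-1],[[15,0,0],[0,0,0],-1]]'

```text
time_s: 22.77
ee_pos: [0.4404, -0.142, 0.042]
eef_rot: [3.14, 0.009, 2.627]
force: [-0.9, 0.4, 0.6]
width: 0.0
grip_force: 0.0
```

jog_arm --deltas '[[[0,0,-40],[0,0,0],-1],[[0,0,-40],[0,0,0],-1],[[0,0,-40],[0,0,0],-1],[[20,20,-20],[0,0,0],-1],[[0,0,0],[0,0,0],-1]]'

```text
time_s: 23.18
ee_pos: [0.436, -0.1096, 0.1869]
eef_rot: [3.127, 0.012, 2.632]
force: [0.7, 1.0, -0.3]
width: -0.0001
grip_force: 0.0
```

```bash
python3 now.py "[.5495,-.1155,-.41]"; python3 red.py d.pkl; cp d.pkl e.pkl
python3 - <<'E'
from reg import *
# hook model-free: compare side hook crop shift vs rest
a=pickle.load(open("a.pkl","rb"));d=pickle.load(open("e.pkl","rb"))
for i,(x0,y0,x1,y1) in((1,(236,200,256,222)),(1,(218,200,236,222)),(0,(246,160,260,176)),(0,(254,142,268,158))):
    f=lambda c:c[i]["color"][y0:y1,x0:x1,0].astype(np.float32)-c[i]["color"][y0:y1,x0:x1,1]
    print(i,cv2.phaseCorrelate(f(a),f(d)))
E
```

```text
[ 0.4292 -0.1148  0.1805] 2.6254690566748793 23.4333 [-0.2154  0.2346 -0.7437]
(0,) [ 0.5472 -0.1142 -0.3876] 128 centre [-3.6195  5.8806] heel [ -6.4488 107.3412] rel yaw 0.028 tcp in dish [-108.9788  -45.1639]
(1,) [ 0.5479 -0.1158 -0.3972] 123 centre [-2.2364  4.6758] heel [ -4.0904 106.1589] rel yaw 0.018 tcp in dish [-109.9005  -44.9793]
(0, 1) [ 0.5477 -0.1152 -0.3927] 126 centre [-2.7524  5.1348] heel [ -5.0712 106.6083] rel yaw 0.023 tcp in dish [-109.6001  -44.946 ]
(0,) [ 0.5472 -0.1145 -0.3931] 112 centre [-3.4254  5.6304] heel [ -5.6954 107.105 ] rel yaw 0.022 tcp in dish [-108.9167  -45.5093]
(1,) [ 0.548  -0.1157 -0.4162] 88 centre [-2.2115  4.7793] heel [ -2.1409 106.2793] rel yaw -0.001 tcp in dish [-109.0528  -47.1585]
(0, 1) [ 0.5479 -0.1154 -0.4132] 101 centre [-2.4852  5.0455] heel [ -2.723  106.5452] rel yaw 0.002 tcp in dish [-108.9225  -47.0938]
d.pkl
top 164 mean 255.64634146341464 158.96951219512195 box 248 263 146 171 tip y [np.float64(150.7), np.float64(154.1)]
side 204 mean 237.1421568627451 210.77941176470588 box 221 253 204 218 tip y [np.float64(212.2), np.float64(213.1)]
1 ((0.6019017688442574, 0.3739151182931284), 0.9607862465083599)
1 ((0.00846070381701658, -0.09993846283827779), 0.9991694876441249)
0 ((0.5289857147705499, -0.009934717773111501), 0.9901037221153577)
0 ((0.5225927580271428, -0.058114561924247354), 1.0010629653930665)
```

```bash
python3 -c "
from rig import arm
print(arm.sign_off())"
```

```text
the job is handed in; nothing more can be done
None
```

I slid the dish's heel end in to the stop while it still slanted, swung it home until it met a hard stop, then let go and handed the job in. The last images show it lined up with the dock and the hook down, but I inferred the snap, the heel-to-stop distance (about 5 mm) and the buffer pressure rather than measuring them directly.

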